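Sort the photo gear on the niche shelf

TASK

Put the photo gear on the glass shelf away where each kind belongs: one battery flat in each of the two bays of the clear-walled battery box, both tripod feet standing upright on their rubber in the wooden dish, and the macro lens upright on its round cork stand, inside the rim. Set the lens down gently, never tip it over, and leave the mug standing where it is.

Things in the scene. Friction and masses are not known exactly. Their poses are not given: they have to be found in the camera images.
- lens: matte black macro lens, a cylinder 62 mm across and 75 mm tall standing upright, glass on top; about 350 g, fragile. Origin: centre of its underside, z up.
- battery_a: camera battery, a dark grey plastic block 57 x 38 x 21 mm (x, y, z) lying flat, four small brass contacts at the +x end of its upper face; about 80 g. Origin: centre of its underside, z up. The two batteries are alike and interchangeable.
- battery_b: camera battery, a dark grey plastic block 57 x 38 x 21 mm (x, y, z) lying flat, four small brass contacts at the +x end of its upper face; about 80 g. Origin: centre of its underside, z up. The two batteries are alike and interchangeable.
- foot_a: tripod foot standing upright: black rubber base 34 mm across and 14 mm high, above it a plain stainless stem 26 mm across reaching up to 48 mm; about 70 g. Origin: centre of the underside of the rubber, z up along the stem. The two feet are alike and interchangeable.
- foot_b: tripod foot standing upright: black rubber base 34 mm across and 14 mm high, above it a plain stainless stem 26 mm across reaching up to 48 mm; about 70 g. Origin: centre of the underside of the rubber, z up along the stem. The two feet are alike and interchangeable.
- battery_box: battery box, fixed, open on top: white floor, clear walls, outside 92 x 152 x 12 mm (x, y, z). A wall across the middle parts it into two bays, on its +y and -y side, each 84 (x) by 70 mm (y) inside, bay centres 37 mm from the box centre along y. Walls 4 mm thick; floor top 4 mm, wall tops 12 mm above the shelf. Origin: centre of its underside. It may be turned about z.
- foot_dish: round wooden dish, fixed, 132 mm across outside, 124 mm inside, rim 12 mm above the shelf, inner floor 4 mm above the shelf. Origin: centre of its underside.
- lens_stand: round lens stand, fixed: a cork disc inside a black rim, 94 mm across outside, 86 mm inside, rim 8 mm above the shelf, cork top 4 mm above the shelf. Origin: centre of its underside.
- mug: white ceramic lens mug with grey clip-on lid, 74 mm across, 82 mm tall, handle out to 63 mm from its axis on its +y side; loose, on the far part of the shelf, not to be moved. Origin: centre of its underside. A black rubber blower (60 mm across, 80 mm tall) stands far too, on the other side in y; odds and ends under 10 mm high lie between the things.

How it is judged:
By the outcome, as a careful person would: the job done as asked, in the order asked, and still so for the second after the job is handed in, with the robot touching nothing.
It also fails if it takes over 128 s, if anything falls off the work surface, if the arm or the gripper's body presses on something with over 40 N, if the wrist force passes 120 N, or if a joint passes its speed limit or range.

ROBOT

A 7-joint arm with a two-finger parallel gripper is mounted at the origin on the work surface. World frame = base frame: x ahead of the robot, y to its left, z up, the work surface at z = 0. Lengths are in mm, angles in rad, forces in N, time in s.
With the tool pointing down it reaches from about 400 to 875 mm from the base axis. Payload 4.4 kg.
Tool frame: the origin (TCP) lies where the fingers leave the gripper's body, on its centre line; the fingertips stand 73 mm ahead of it and the grasp point (between the pads) lies 54 mm ahead of it; z points along the fingers, y is the line along which they close (so a half turn about z gives the same grasp; the last joint's range is limited). The gripper opens to 85 mm and grips with 20 to 120 N. Pads are 22 mm wide; open, the fingers measure 114 mm over their backs; the gripper's body (76 mm by 85 mm) begins 54 mm behind the grasp point. The pads swing forward as they close: fully open they stand 13 mm farther back than shut.
Start: joints at [-1.34, 0.628, 0.038, 1.517, -0.027, 0.996, -0.02], TCP at [190.078, 621.6, 303.913] pointing down, gripper open.
Joint ranges: [-3.06, 3.06], [-0.37, 2.12], [-1.25, 1.32], [0.18, 2.47], [-1.1, 4.24], [0.23, 1.98], [-2.94, 2.94]. Speed limits (rad/s): [2.57, 2.57, 3.14, 3.14, 3.14, 3.14, 3.14].

INTERFACE

Orientations are given as [roll, pitch, yaw] about the fixed x, y, z axes, in that order (R = Rz(yaw) Ry(pitch) Rx(roll)).
In Python, from cell import ctrl gives the robot as it stands.
- The arm moves only by the tool send_rows, never from a script. Its argument "rows" is a list that holds one entry, the list of rows, each a list of 6 numbers: the shift along the tool's x, y, z in cm, then the turn, a rotation vector about the tool's x, y, z in rad. In form: [[[tx, ty, tz, wx, wy, wz], ...]]. A call has 1 to 10 rows; each row is the pose to reach, as a shift and turn from the pose commanded when the call began, along the tool's axes at that moment; what a row does not reach only later rows make up. A row lasts 1/10 s, in which the tool goes at most 50 mm and 8.59 degrees, less where a joint would pass 70% of its speed; a pose out of reach is approached as far as the arm can. A call with a gripper value outside its range is refused whole. "grip" is the closure in counts, from 0 (fully open) to 255 (shut), set as the call begins (left out, the last holds). The fingers move at their own pace and stop on an object; the grip force is fixed at half the most. Time passes only in rows, so rows that repeat a pose let the fingers close. It gives the time, the measured TCP pose, the force, the opening and the grip force at its end, in the units of the state.
- ctrl.read_state(): the state, without advancing time (a new reading comes with each control period).
- ctrl.get_image(name): name is "side" or "top" or "wrist"; returns a dict with "pixels" (400x640x3 uint8, red, green, blue), "fx", "fy", "cx", "cy" (pixels), "extrinsics" (4x4, takes a point from camera to world coordinates); the wrist camera has in their place "mount" (4x4, takes a point from camera to tool coordinates, whose origin is the TCP and whose axes are the flange's). Camera axes: x right, y up, looking along -z (the intrinsics and any distortion apply to the point x, -y, -z); pixel columns grow to the right and rows downward; lengths in mm; the calibration is good to about 2 mm. A picture is of the moment at which its call begins: read the wrist's pose just before it. There is no depth.
- ctrl.finish_job(): hands the job in; it is judged then, once.
The state is a dict: "clock": time; "qpos": joint angles; "qd": joint speeds; "tau": joint torques, N m; "eef_pos": TCP position; "tool_rot": TCP orientation; "force": force on the tool from outside, world axes, zero at the start; "torque": the same for the moment, N m; "width": finger opening in mm; "gripper_force": force on a finger pad.
Only numpy, scipy, OpenCV 4.12 (cv2) and the standard library are available. Lean on these libraries where they do the work, as an engineer would, in place of code of your own. Each camera call takes 0.05 s, during which the arm holds its last target. There are 200 camera calls.

## Working session

There is one attempt and no reset: what is moved stays moved. The work goes in short steps, Python scripts to look and compute and a tool call to move; the robot and the scene stay as the last step left them, time stands still between calls to the robot, and variables do not carry over. Pictures are saved under pics/ and viewed, at most 14 in all, crops included, and the job is handed in when it is done.

Besides the shell and the picture viewer there is one more tool, called in YAML: its name, and indented under it one key for each argument. send_rows: Moves the arm, as the interface text tells. Its arguments: {"type":"object","properties":{"rows":{"type":"array","items":{"type":"array","items":{"type":"array","items":{"type":"number"}}}},"grip":{"type":"number"}},"required":["rows"]}

```bash
ls; mkdir -p pics; python3 - <<'E'
from cell import ctrl
import cv2
s=ctrl.read_state(); print(s)
for n in ("top","side"):
    im=ctrl.get_image(n); cv2.imwrite(f"pics/{n}0.png",im["pixels"][:,:,::-1])
    print(n,{k:v for k,v in im.items() if k!="pixels"})
im=ctrl.get_image("wrist");print(im["mount"],im["fx"],im.keys());cv2.imwrite("pics/wrist0.png",im["pixels"][:,:,::-1])
E
```

```text
pics
{'clock': 0.0, 'qpos': array([-1.33978243,  0.62935154,  0.03843147,  1.51833989, -0.02698258,
        0.99633713, -0.02001158]), 'qd': array([-4.30965063e-04, -2.46109758e-03,  1.13700807e-03,  3.58122375e-04,
       -1.86925414e-04, -3.44086462e-06,  1.31571070e-04]), 'tau': array([ 2.75262491e-04, -5.63396215e+01,  1.22662023e+00, -1.93449533e+01,
        1.11411445e-02,  1.03152022e-02, -5.31701275e-06]), 'eef_pos': array([189.93553852, 621.12372608, 302.99426967]), 'tool_rot': array([-3.13967479e+00,  3.37713495e-05,  2.84478581e+00]), 'force': array([-0.6453896 , -1.46591126,  0.72686598]), 'torque': array([-0.00873904, -0.00269335,  0.09651567]), 'gripper_force': 0.0, 'width': 85.82118753422267}
top {'fx': 442.0233915891458, 'fy': 442.0233915891458, 'cx': 321.2666191970657, 'cy': 203.3392696754172, 'extrinsics': array([[ 6.60662289e-03,  9.95665581e-01, -9.27706998e-02,
         4.42712985e+02],
       [-9.99476745e-01,  3.63724119e-03, -3.21404289e-02,
        -1.41430288e+01],
       [-3.16636894e-02,  9.29344968e-02,  9.95168624e-01,
         1.11724528e+03],
       [ 
[... 182 characters left out ...]
2, 'extrinsics': array([[ 7.03338760e-01,  4.95573320e-01, -5.09628956e-01,
         5.48414113e+01],
       [-7.10797601e-01,  4.81197099e-01, -5.13045926e-01,
        -4.92067416e+02],
       [-9.01989810e-03,  7.23088125e-01,  6.90696898e-01,
         7.29940853e+02],
       [ 0.00000000e+00,  0.00000000e+00,  0.00000000e+00,
         1.00000000e+00]])}
[[ 2.78663409e-04  9.51170751e-01  3.08665070e-01  7.96781788e+01]
 [ 9.99999944e-01 -2.07876921e-04 -2.62216087e-04 -7.72917436e-03]
 [-1.85247928e-04  3.08665125e-01 -9.51170755e-01 -7.00837319e+01]
 [ 0.00000000e+00  0.00000000e+00  0.00000000e+00  1.00000000e+00]] 295.7235431078627 dict_keys(['pixels', 'fx', 'fy', 'cx', 'cy', 'mount'])
```

View pics/top0.png

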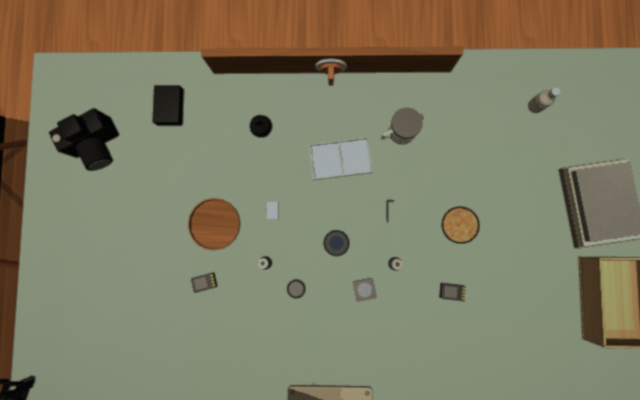

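View pics/side0.png

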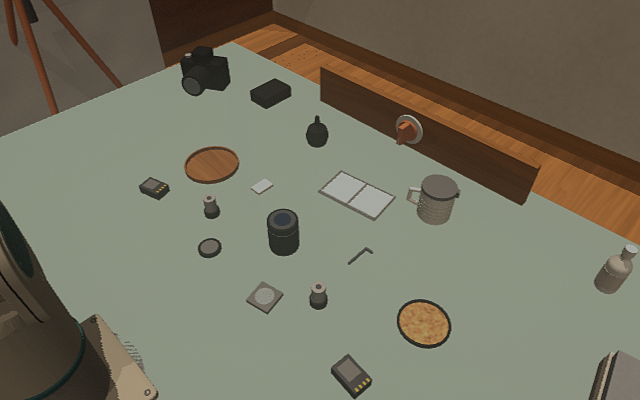

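```bash
cat > h.py <<'E'
import numpy as np, cv2
from scipy.spatial.transform import Rotation as Ro
from cell import ctrl
def pose(s=None):
    s=s or ctrl.read_state()
    T=np.eye(4); T[:3,:3]=Ro.from_euler('xyz',s['tool_rot']).as_matrix(); T[:3,3]=s['eef_pos']; return T
def snap(n,f=None):
    T=pose(); im=ctrl.get_image(n)
    im['E']=T@im['mount'] if n=='wrist' else im['extrinsics']
    if f: cv2.imwrite(f,im['pixels'][:,:,::-1])
    return im
def w(im,u,v,z):
    d=im['E'][:3,:3]@np.array([(u-im['cx'])/im['fx'],-(v-im['cy'])/im['fy'],-1]); o=im['E'][:3,3]
    return (o+d*(z-o[2])/d[2])[:2]
def px(im,p):
    c=np.linalg.inv(im['E'])@np.append(p,1); return np.array([im['cx']-im['fx']*c[0]/c[2], im['cy']+im['fy']*c[1]/c[2]])
def to(p,yaw,z):
    "row (cm, rad) from commanded~measured pose to TCP at p,z tool down with yaw of tool x axis"
    T=pose(); G=Ro.from_euler('xyz',[np.pi,0,yaw]).as_matrix()
    t=T[:3,:3].T@(np.array([p[0],p[1],z])-T[:3,3])/10
    r=Ro.from_matrix(T[:3,:3].T@G).as_rotvec(); return np.round(np.r_[t,r],3).tolist()
def blobs(im,thr=22,amin=30,amax=6000):
    L=cv2.cvtColor(im['pixels'],cv2.COLOR_RGB2LAB).astype(float)
    m=(np.linalg.norm(L-np.median(L.reshape(-1,3),0),axis=2)>thr).astype(np.uint8)
    return [c for c in cv2.findContours(m,cv2.RETR_EXTERNAL,cv2.CHAIN_APPROX_NONE)[0] if amin<cv2.contourArea(c)<amax]
E
python3 - <<'E'
from h import *
im=snap("top")
for c in blobs(im):
    (u,v),(a,b),t=cv2.minAreaRect(c)
    P=np.array([w(im,x,y,20) for x,y in cv2.boxPoints(((u,v),(a,b),t))])
    if 180<u<480 and 100<v<310:
        e=P[1]-P[0]; f=P[2]-P[1]
        print(np.round([u,v]),"z0",np.round(w(im,u,v,0)),"z20",np.round(w(im,u,v,20)),"z45",np.round(w(im,u,v,45)),"size",np.round([np.hypot(*e),np.hypot(*f)]),"ang",np.round(np.degrees([np.arctan2(e[1],e[0]),np.arctan2(f[1],f[0])])))
px_=im['pixels']
cv2.imwrite("pics/crop.png",cv2.resize(px_[95:315,175:485,::-1],None,fx=2.5,fy=2.5,interpolation=cv2.INTER_CUBIC))
E
```

```text
[452. 292.] z0 [ 329. -302.] z20 [ 331. -297.] z45 [ 334. -290.] size [41. 64.] ang [ -7. -96.]
[296. 288.] z0 [333.  85.] z20 [335.  83.] z45 [337.  81.] size [47. 46.] ang [ -89. -179.]
[364. 289.] z0 [333. -87.] z20 [335. -85.] z45 [337. -84.] size [50. 51.] ang [ -78. -169.]
[204. 282.] z0 [346. 316.] z20 [348. 310.] z45 [350. 303.] size [63. 40.] ang [ -76. -164.]
[394. 264.] z0 [ 397. -161.] z20 [ 398. -158.] z45 [ 399. -155.] size [29. 32.] ang [-90. 179.]
[267. 262.] z0 [398. 158.] z20 [399. 155.] z45 [400. 151.] size [26. 34.] ang [ -79. -169.]
[336. 243.] z0 [447. -16.] z20 [447. -16.] z45 [447. -16.] size [64. 64.] ang [ -90. -180.]
[460. 224.] z0 [ 495. -326.] z20 [ 494. -320.] z45 [ 493. -313.] size [93. 91.] ang [-90. 178.]
[272. 210.] z0 [529. 149.] z20 [528. 146.] z45 [526. 142.] size [23. 40.] ang [ -90. -179.]
[387. 210.] z0 [ 531. -145.] z20 [ 529. -142.] z45 [ 527. -139.] size [58. 19.] ang [ -16. -106.]
[214. 224.] z0 [494. 295.] z20 [493. 290.] z45 [492. 283.] size [132. 127.] ang [ -90. -179.]
[326. 160.] z0 [658.  10.] z20 [654.   9.] z45 [649.   9.] size [66. 80.] ang [ -82. -172.]
[355. 157.] z0 [667. -63.] z20 [663. -62.] z45 [658. -61.] size [66. 78.] ang [ -83. -173.]
[260. 126.] z0 [749. 181.] z20 [744. 177.] z45 [737. 173.] size [59. 60.] ang [ -90. -179.]
[404. 128.] z0 [ 743. -188.] z20 [ 737. -185.] z45 [ 730. -181.] size [108.  78.] ang [ -29. -121.]
```

View pics/crop.png

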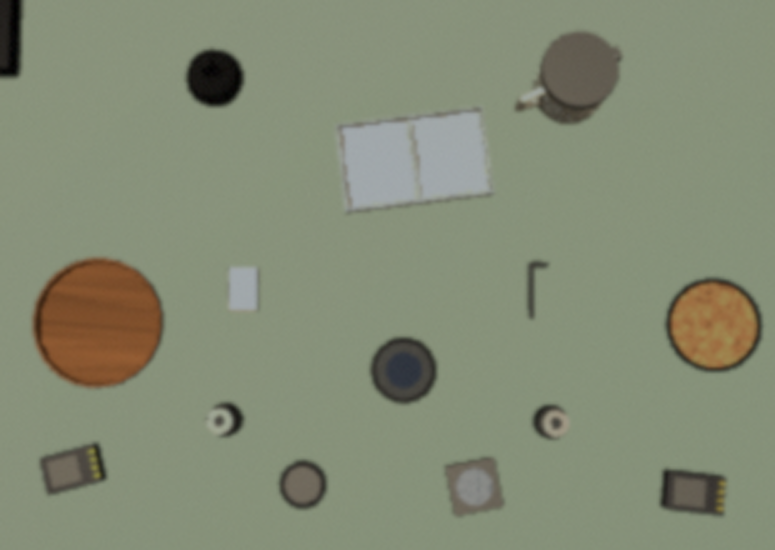

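View pics/wrist0.png

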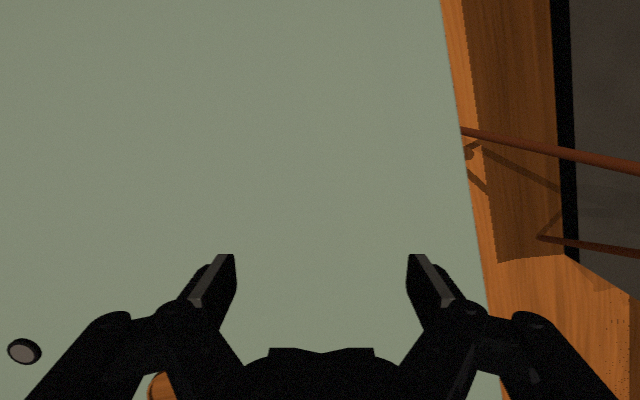

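```bash
python3 - <<'E'
from h import *
print(to((347,313),np.radians(104),200))
im=snap('wrist'); T=pose()
for d in (54,73): print(px(im,(T@[0,0,d,1])[:3]))
E
```

```text
[-24.033, -24.88, 10.36, -0.001, 0.001, 1.03]
[320.90651957 276.42164286]
[320.9018857  256.84778124]
```

send_rows:
  rows:
    - [[-24.0,-24.9,10.3,0,0,1.03],[-24.0,-24.9,10.3,0,0,1.03],[-24.0,-24.9,10.3,0,0,1.03],[-24.0,-24.9,10.3,0,0,1.03],[-24.0,-24.9,10.3,0,0,1.03],[-24.0,-24.9,10.3,0,0,1.03],[-24.0,-24.9,10.3,0,0,1.03],[-24.0,-24.9,10.3,0,0,1.03],[-24.0,-24.9,10.3,0,0,1.03],[-24.0,-24.9,10.3,0,0,1.03]]
  grip: 70

```text
clock: 1.25
eef_pos: [346.6, 314.7, 201.1]
tool_rot: [3.141, -0.001, 1.817]
force: [-0.7, 0.7, -0.1]
width: 62.0
gripper_force: 0.0
```

```bash
cat >> h.py <<'E'
def st():
    s=ctrl.read_state(); print('t',round(float(s['clock']),2),'pos',np.round(s['eef_pos'],1),'yaw',round(float(np.degrees(s['tool_rot'][2])),1),'w',round(float(s['width']),1),'gf',round(float(s['gripper_force']),1),'F',np.round(s['force'],1),'q',np.round(s['qpos'],2)); return s
E
python3 - <<'E'
from h import *
st(); im=snap('wrist','pics/a1.png'); T=pose()
for d in (54,73): print(px(im,(T@[0,0,d,1])[:3]), px(im,(T@[11,32,d,1])[:3]))
for z in (0,21):
  for p in ((347,313),): print(px(im,p+(z,)))
E
```

```text
t 1.25 pos [346.6 314.7 201.1] yaw 104.1 w 62.0 gf 0.0 F [-0.7  0.7 -0.1] q [-0.97  0.55  0.25  2.12 -0.27  0.5  -0.27]
[321.37455995 274.84696455] [389.51809658 254.41217241]
[321.34206502 255.40906925] [381.63837334 236.90183128]
[321.1940607 191.9876231]
[321.21829305 198.75134894]
```

View pics/a1.png

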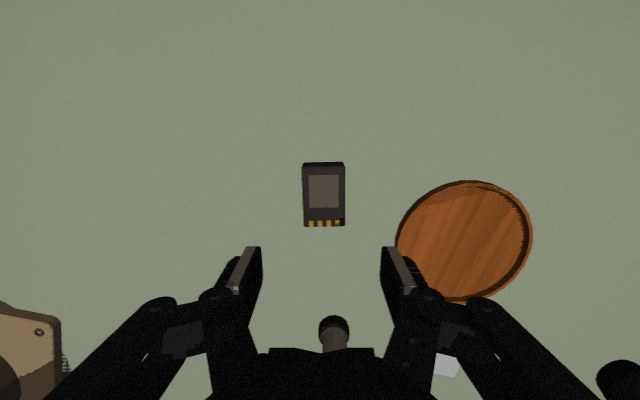

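```bash
python3 - <<'E'
from h import *
im=snap('wrist')
g=cv2.cvtColor(im['pixels'],cv2.COLOR_RGB2LAB)
p=[w(im,u,v,21) for u,v in((324,197.5),(324,168),(324,227),(303,198),(344.5,198))]; print(np.round(p,1), np.hypot(*(p[1]-p[2])),np.hypot(*(p[3]-p[4])))
for c in blobs(im,22,1000,60000):
    (u,v),(a,b),t=cv2.minAreaRect(c); print(u,v,a,b,t)
# dish rim ellipse
hsv=cv2.cvtColor(im['pixels'],cv2.COLOR_RGB2HSV); m=((hsv[...,0]<18)&(hsv[...,1]>110)).astype(np.uint8); m[:,:380]=0
c=max(cv2.findContours(m,0,1)[0],key=cv2.contourArea); P=np.array([w(im,*q[0],12) for q in c],np.float32)
print('dish',cv2.minEnclosingCircle(P))
print(to(p[0],np.radians(104),77))
E
```

```text
[[348.9 315.3]
 [342.3 341.2]
 [356.  287.8]
 [330.9 310.3]
 [366.7 319.3]] 55.11348311113911 36.913463796049065
616.5 379.5 39.0 45.0 90.0
299.99993896484375 289.9999694824219 599.9998779296875 217.99996948242188 0.0
323.0 194.5 65.0 44.0 90.0
dish ((492.3771057128906, 295.6292419433594), 68.0853500366211)
[-0.09, 0.255, 12.426, 0.001, -0.002, 0.003]
```

send_rows:
  rows:
    - [[-0.1,0.25,4,0,0,0],[-0.1,0.25,8,0,0,0],[-0.1,0.25,11,0,0,0],[-0.1,0.25,12.4,0,0,0],[-0.1,0.25,12.4,0,0,0]]

```text
clock: 1.85
eef_pos: [348.1, 314.3, 75.3]
tool_rot: [-3.14, 0.0, 1.818]
force: [-0.7, -0.3, 1.0]
width: 62.5
gripper_force: 0.0
```

send_rows:
  rows:
    - [[0,0,0,0,0,0],[0,0,0,0,0,0],[0,0,0,0,0,0],[0,0,0,0,0,0],[0,0,0,0,0,0],[0,0,0,0,0,0]]
  grip: 255

```text
clock: 2.45
eef_pos: [349.5, 313.3, 77.3]
tool_rot: [3.141, -0.001, 1.815]
force: [-0.7, 0.5, 3.4]
width: 36.5
gripper_force: 60.9
```

send_rows:
  rows:
    - [[0,0,-4,0,0,0],[0,0,-8,0,0,0],[0,0,-12,0,0,0],[0,0,-12,0,0,0]]

```text
clock: 2.85
eef_pos: [351.3, 314.1, 200.8]
tool_rot: [3.134, -0.004, 1.815]
force: [0.9, 0.4, -1.4]
width: 36.4
gripper_force: 60.7
```

```bash
python3 - <<'E'
from h import *
st(); im=snap('top')
# box from top: white floor bays at z=4
L=cv2.cvtColor(im['pixels'],cv2.COLOR_RGB2HSV); m=((L[...,1]<40)&(L[...,2]>130)).astype(np.uint8); m[:130]=0;m[190:]=0;m[:,:300]=0;m[:,380:]=0
for c in cv2.findContours(m,0,1)[0]:
    if cv2.contourArea(c)>300:
        r=cv2.minAreaRect(c);P=np.array([w(im,x,y,4) for x,y in cv2.boxPoints(r)]); e=P[1]-P[0];f=P[2]-P[1]
        print(P.mean(0),np.hypot(*e),np.hypot(*f),np.degrees(np.arctan2(e[1],e[0])))
snap('wrist','pics/a2.png')
print(to((661-4.5-3,10),np.radians(7),180), to((657,10),np.radians(187),180))
E
```

```text
t 2.85 pos [351.3 314.1 200.8] yaw 104.0 w 36.4 gf 60.7 F [ 0.9  0.4 -1.4] q [-1.13  0.6   0.5   2.12 -0.55  0.55  0.02]
[674.67649129 -35.23573884] 193.07551985232476 126.7683183894873 -82.82385343354157
[-36.799, 22.161, 1.735, -0.0, -0.002, 1.693] [-36.884, 22.5, 1.735, 0.002, -0.0, -1.448]
```

View pics/a2.png

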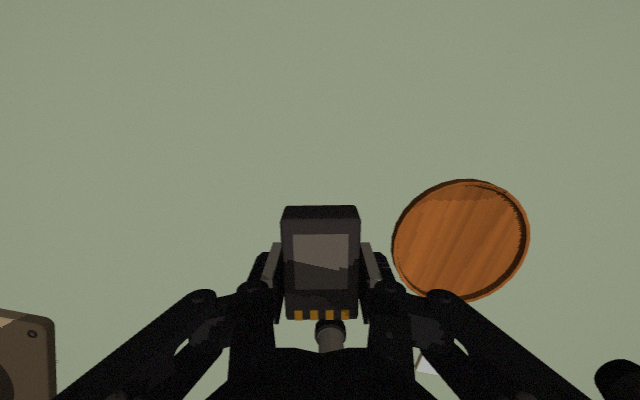

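send_rows:
  rows:
    - [[-36.9,22.5,1.7,0,0,-1.45],[-36.9,22.5,1.7,0,0,-1.45],[-36.9,22.5,1.7,0,0,-1.45],[-36.9,22.5,1.7,0,0,-1.45],[-36.9,22.5,1.7,0,0,-1.45],[-36.9,22.5,1.7,0,0,-1.45],[-36.9,22.5,1.7,0,0,-1.45],[-36.9,22.5,1.7,0,0,-1.45],[-36.9,22.5,1.7,0,0,-1.45],[-36.9,22.5,1.7,0,0,-1.45]]

```text
clock: 3.95
eef_pos: [658.9, 2.1, 177.3]
tool_rot: [-3.139, -0.0, -3.022]
force: [-0.5, -0.8, 0.4]
width: 36.7
gripper_force: 60.5
```

send_rows:
  rows:
    - [[0,0,0,0,0,0],[0,0,0,0,0,0],[0,0,0,0,0,0]]

```text
clock: 4.25
eef_pos: [655.9, 10.6, 179.0]
tool_rot: [3.14, -0.002, -3.018]
force: [1.0, -0.6, 0.0]
width: 36.8
gripper_force: 60.5
```

```bash
python3 - <<'E'
from h import *
st(); im=snap('wrist','pics/a3.png'); print(to((657,10),np.radians(187.2),82))
def B(x,y): a=np.radians(7.2); return (661.5+x*np.cos(a)-y*np.sin(a), -26.5+x*np.sin(a)+y*np.cos(a))
for x,y in ((46,76),(-46,76),(46,-76),(-46,-76),(-46,0),(46,0)): print((x,y),np.round(px(im,B(x,y)+(12,))))
E
```

```text
t 4.25 pos [655.9  10.6 179. ] yaw -172.9 w 36.8 gf 60.5 F [ 1.  -0.6  0. ] q [-0.07  0.78  0.02  1.6  -0.02  0.76  1.65]
[-0.087, -0.073, 9.74, 0.001, -0.001, -0.002]
(46, 76) [363. 251.]
(-46, 76) [368. 148.]
(46, -76) [194. 252.]
(-46, -76) [178. 149.]
(-46, 0) [273. 148.]
(46, 0) [279. 252.]
```

View pics/a3.png

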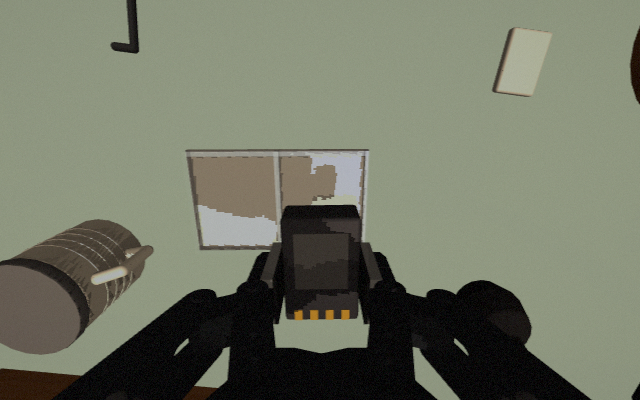

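send_rows:
  rows:
    - [[-0.1,-0.1,3,0,0,0],[-0.1,-0.1,6,0,0,0],[-0.1,-0.1,8,0,0,0],[-0.1,-0.1,9.2,0,0,0],[-0.1,-0.1,9.7,0,0,0],[-0.1,-0.1,9.7,0,0,0],[-0.1,-0.1,9.7,0,0,0]]

```text
clock: 5.0
eef_pos: [658.7, 8.6, 84.0]
tool_rot: [-3.141, 0.002, -3.018]
force: [0.5, -0.1, -0.1]
width: 36.5
gripper_force: 60.6
```

send_rows:
  rows:
    - [[0,0,0,0,0,0],[0,0,0,0,0,0],[0,0,0,0,0,0],[0,0,0,0,0,0]]
  grip: 90

```text
clock: 5.4
eef_pos: [658.2, 8.3, 83.3]
tool_rot: [-3.142, 0.001, -3.018]
force: [-0.2, 0.4, 0.8]
width: 55.5
gripper_force: 0.0
```

send_rows:
  rows:
    - [[0,0,-3,0,0,0],[0,0,-7,0,0,0],[0,0,-12,0,0,0],[0,0,-12,0,0,0]]

```text
clock: 5.8
eef_pos: [662.2, 8.3, 210.3]
tool_rot: [-3.14, 0.014, -3.019]
force: [1.5, -0.4, 0.6]
width: 55.4
gripper_force: 0.0
```

```bash
python3 - <<'E'
from h import *
st(); im=snap('wrist','pics/a4.png'); 
print(to((330,-300),np.radians(-96),200),to((330,-300),np.radians(84),200),to((330,-300),np.radians(-96+360),200))
def B(x,y): a=np.radians(7.2); return (661.5+x*np.cos(a)-y*np.sin(a), -26.5+x*np.sin(a)+y*np.cos(a))
for x,y in ((28.5,19),(-28.5,19),(28.5,-19),(-28.5,-19)): print(np.round(px(im,B(x,y+37)+(25,))))
E
```

```text
t 5.8 pos [662.2   8.3 210.3] yaw -173.0 w 55.4 gf 0.0 F [ 1.5 -0.4  0.6] q [-0.07  0.74  0.02  1.58 -0.02  0.81  1.65]
[36.575, -26.541, 0.43, -0.006, 0.007, -1.343] [36.575, -26.541, 0.43, 0.007, 0.007, 1.798] [36.575, -26.541, 0.43, -0.006, 0.007, -1.343]
[344. 216.]
[346. 155.]
[303. 216.]
[302. 155.]
```

View pics/a4.png

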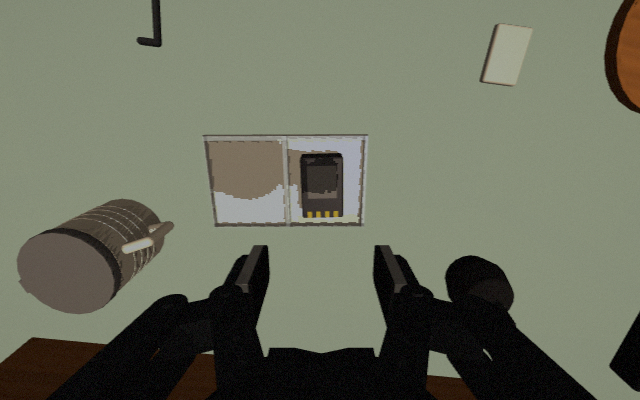

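send_rows:
  rows:
    - [[36.6,-26.5,0.4,0,0,1.8],[36.6,-26.5,0.4,0,0,1.8],[36.6,-26.5,0.4,0,0,1.8],[36.6,-26.5,0.4,0,0,1.8],[36.6,-26.5,0.4,0,0,1.8],[36.6,-26.5,0.4,0,0,1.8],[36.6,-26.5,0.4,0,0,1.8],[36.6,-26.5,0.4,0,0,1.8],[36.6,-26.5,0.4,0,0,1.8],[36.6,-26.5,0.4,0,0,1.8]]
  grip: 70

```text
clock: 6.85
eef_pos: [320.8, -304.4, 198.6]
tool_rot: [-3.138, 0.001, 1.746]
force: [0.2, 0.4, -0.9]
width: 61.9
gripper_force: 0.0
```

```bash
python3 -c "
from h import *
st(); print(to((330,-300),np.radians(84),200))"
```

```text
t 6.85 pos [ 320.8 -304.4  198.6] yaw 100.0 w 61.9 gf 0.0 F [ 0.2  0.4 -0.9] q [ 0.45  0.55  0.35  2.19 -0.39  0.47  1.28]
[0.272, 0.979, -0.143, -0.004, 0.002, 0.28]
```

send_rows:
  rows:
    - [[0,0,0,0,0,0.28],[0,0,0,0,0,0.28],[0,0,0,0,0,0.28],[0,0,0,0,0,0.28]]

```text
clock: 7.25
eef_pos: [327.1, -299.2, 198.4]
tool_rot: [-3.14, -0.0, 1.488]
force: [-0.3, -0.1, 0.4]
width: 61.9
gripper_force: 0.0
```

```bash
python3 - <<'E'
from h import *
st(); im=snap('wrist','pics/b1.png')
for c in blobs(im,22,1000,60000):
    (u,v),(a,b),t=cv2.minAreaRect(c)
    if v<260:
        print(u,v,a,b,t); q=cv2.boxPoints(((u,v),(a,b),t)); print(q)
        P=np.array([w(im,x,y,21) for x,y in q]); print(P.mean(0),np.hypot(*(P[1]-P[0])),np.hypot(*(P[2]-P[1])),np.degrees(np.arctan2(*(P[1]-P[0])[::-1])))
E
```

```text
t 7.25 pos [ 327.1 -299.2  198.4] yaw 85.3 w 61.9 gf 0.0 F [-0.3 -0.1  0.4] q [ 0.39  0.56  0.42  2.18 -0.48  0.49  1.1 ]
327.0 192.0 66.0 44.0 90.0
[[305. 159.]
 [349. 159.]
 [349. 225.]
 [305. 225.]]
[ 332.06929295 -295.66097961] 37.100824366265755 60.276792887353935 -4.695416194057215
503.00006103515625 200.00001525878906 91.92388153076172 107.48021697998047 45.0
[[432.50006 205.50002]
 [508.50006 129.50002]
 [573.50006 194.50002]
 [497.50006 270.5    ]]
[ 485.85181832 -317.11090052] 85.3668739198024 87.50288528957135 45.719983217248206
399.63055419921875 21.656049728393555 49.774139404296875 38.93894958496094 16.389541625976562
[[370.26114   33.3121  ]
 [381.24838   -4.044586]
 [428.99997   10.      ]
 [418.01273   47.356686]]
[ 395.43814757 -168.59921401] 24.83565648499539 36.417598142364234 69.7028073156535
```

View pics/b1.png

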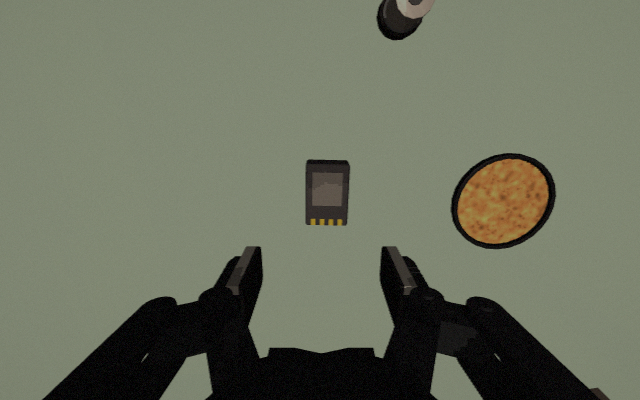

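```bash
python3 - <<'E'
from h import *
im=snap('wrist'); p=w(im,327,195,21); print(p,to(p,np.radians(85.3),77))
c=[c for c in blobs(im,22,3000,60000) if c[:,0,0].min()>430 and c[:,0,1].max()<262]
P=np.array([w(im,*q[0],8) for q in c[0]],np.float32); print('stand',cv2.minEnclosingCircle(P))
E
```

```text
[ 332.12579711 -297.40806812] [0.229, 0.472, 12.162, -0.001, -0.0, -0.001]
stand ((493.6800842285156, -322.1106262207031), 48.65263748168945)
```

send_rows:
  rows:
    - [[0.2,0.4,4,0,0,0],[0.2,0.4,8,0,0,0],[0.2,0.4,11,0,0,0],[0.2,0.4,12.2,0,0,0],[0.2,0.4,12.2,0,0,0],[0.2,0.4,12.2,0,0,0]]

```text
clock: 7.95
eef_pos: [331.4, -297.9, 77.0]
tool_rot: [-3.141, -0.0, 1.486]
force: [-0.3, 0.5, -0.6]
width: 61.8
gripper_force: 0.0
```

send_rows:
  rows:
    - [[0,0,0,0,0,0],[0,0,0,0,0,0],[0,0,0,0,0,0],[0,0,0,0,0,0],[0,0,0,0,0,0],[0,0,0,0,0,0]]
  grip: 255

```text
clock: 8.55
eef_pos: [332.0, -298.3, 78.3]
tool_rot: [3.139, 0.001, 1.485]
force: [-1.3, 0.8, 7.1]
width: 36.4
gripper_force: 60.5
```

send_rows:
  rows:
    - [[0,0,-4,0,0,0],[0,0,-8,0,0,0],[0,0,-12,0,0,0],[0,0,-12,0,0,0]]

```text
clock: 8.95
eef_pos: [332.7, -299.6, 201.3]
tool_rot: [3.135, 0.005, 1.485]
force: [0.8, -1.4, -1.8]
width: 36.4
gripper_force: 60.8
```

```bash
python3 - <<'E'
from h import *
st(); print(to((666,-63),np.radians(187.2),190),to((666,-63),np.radians(7.2),190))
E
```

```text
t 8.95 pos [ 332.7 -299.6  201.3] yaw 85.1 w 36.4 gf 60.8 F [ 0.8 -1.4 -1.8] q [ 0.21  0.62  0.69  2.18 -0.74  0.58  1.36]
[26.432, 31.177, 1.199, 0.0, 0.01, -1.782] [26.432, 31.177, 1.199, 0.009, -0.0, 1.36]
```

send_rows:
  rows:
    - [[26.4,31.2,1.2,0,0,-1.78],[26.4,31.2,1.2,0,0,-1.78],[26.4,31.2,1.2,0,0,-1.78],[26.4,31.2,1.2,0,0,-1.78],[26.4,31.2,1.2,0,0,-1.78],[26.4,31.2,1.2,0,0,-1.78],[26.4,31.2,1.2,0,0,-1.78],[26.4,31.2,1.2,0,0,-1.78],[26.4,31.2,1.2,0,0,-1.78],[26.4,31.2,1.2,0,0,-1.78]]

```text
clock: 9.95
eef_pos: [666.4, -58.5, 184.0]
tool_rot: [3.14, 0.0, 2.996]
force: [-0.8, 0.1, -0.4]
width: 36.6
gripper_force: 60.8
```

```bash
python3 - <<'E'
from h import *
st(); print(to((666,-63),np.radians(187.2),190))
E
```

```text
t 9.95 pos [666.4 -58.5 184. ] yaw 171.6 w 36.6 gf 60.8 F [-0.8  0.1 -0.4] q [-0.16  0.82  0.36  1.57 -0.36  0.82  1.77]
[-0.027, -0.449, -0.6, 0.001, 0.0, -0.272]
```

send_rows:
  rows:
    - [[0,0,0,0,0,-0.27],[0,0,0,0,0,-0.27],[0,0,0,0,0,-0.27],[0,0,0,0,0,-0.27],[0,0,0,0,0,-0.27]]

```text
clock: 10.45
eef_pos: [664.8, -61.8, 184.8]
tool_rot: [3.142, -0.0, -3.031]
force: [-1.0, 0.3, -0.3]
width: 36.6
gripper_force: 60.7
```

```bash
python3 - <<'E'
from h import *
st(); print(to((666,-63),np.radians(187.2),82))
E
```

```text
t 10.45 pos [664.8 -61.8 184.8] yaw -173.6 w 36.6 gf 60.7 F [-1.   0.3 -0.3] q [-0.11  0.81  0.29  1.57 -0.29  0.81  1.98]
[-0.104, -0.131, 10.282, 0.0, -0.0, -0.015]
```

send_rows:
  rows:
    - [[-0.1,-0.1,3,0,0,-0.015],[-0.1,-0.1,6,0,0,-0.015],[-0.1,-0.1,8.5,0,0,-0.015],[-0.1,-0.1,9.7,0,0,-0.015],[-0.1,-0.1,10.1,0,0,-0.015],[-0.1,-0.1,10.1,0,0,-0.015],[-0.1,-0.1,10.1,0,0,-0.015]]

```text
clock: 11.15
eef_pos: [667.1, -62.8, 85.2]
tool_rot: [-3.141, 0.002, -3.014]
force: [0.5, 0.4, -1.0]
width: 36.4
gripper_force: 60.7
```

send_rows:
  rows:
    - [[0,0,0.25,0,0,0],[0,0,0.25,0,0,0],[0,0,0.25,0,0,0]]

```text
clock: 11.45
eef_pos: [667.0, -62.8, 82.4]
tool_rot: [-3.141, 0.002, -3.014]
force: [1.9, 0.3, 3.1]
width: 36.8
gripper_force: 61.1
```

send_rows:
  rows:
    - [[0,0,0,0,0,0],[0,0,0,0,0,0],[0,0,0,0,0,0],[0,0,0,0,0,0]]
  grip: 90

```text
clock: 11.85
eef_pos: [666.0, -62.6, 81.2]
tool_rot: [3.141, -0.0, -3.013]
force: [0.3, -0.9, -0.4]
width: 55.3
gripper_force: 0.0
```

send_rows:
  rows:
    - [[0,0,-3,0,0,0],[0,0,-7,0,0,0],[0,0,-12,0,0,0],[0,0,-12,0,0,0]]

```text
clock: 12.25
eef_pos: [670.1, -63.7, 208.7]
tool_rot: [-3.138, 0.013, -3.014]
force: [0.6, -0.9, 0.4]
width: 55.5
gripper_force: 0.0
```

```bash
python3 - <<'E'
from h import *
st(); im=snap('wrist','pics/b2.png'); tp=snap('top')
# feet: dark base blobs in top view, base bottom circle
for n,z in (('top',0),):
  for u0,v0 in ((264,263),(397,264)):
    r=tp['pixels'][v0-12:v0+13,u0-14:u0+15]; cv2.imwrite(f'pics/foot{u0}.png',r[:,:,::-1])
    g=cv2.cvtColor(r,cv2.COLOR_RGB2GRAY); bl=np.argwhere(g>160); print('stem top',bl.mean(0)[::-1]+[u0-14,v0-12],len(bl),w(tp,*(bl.mean(0)[::-1]+[u0-14,v0-12]),48))
f=np.hstack([cv2.resize(cv2.imread(f'pics/foot{u}.png'),None,fx=8,fy=8,interpolation=0) for u in (264,397)])
b=cv2.imread('pics/b2.png')[100:300,120:520]; b=cv2.resize(b,(464,232)); cv2.imwrite('pics/b3.png',np.vstack([f,b]))
E
```

```text
t 12.25 pos [670.1 -63.7 208.7] yaw -172.7 w 55.5 gf 0.0 F [ 0.6 -0.9  0.4] q [-0.12  0.78  0.3   1.55 -0.28  0.84  1.99]
stem top [nan nan] 0 [nan nan]
stem top [nan nan] 0 [nan nan]<stdin>:7: RuntimeWarning: Mean of empty slice.
  ret = um.true_divide(
```

View pics/b3.png

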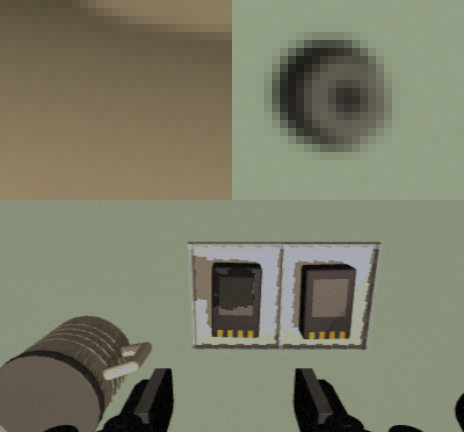

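```bash
python3 - <<'E'
from h import *
tp=snap('top'); a=w(tp,262.6,263.4,48); b=w(tp,397.8,264.2,48); print(a,b, to(a,np.radians(115),210))
E
```

```text
[396.48028629 160.90451263] [ 397.16054605 -163.34201739] [23.846, 25.592, -0.857, 0.0, -0.001, 1.263]
```

send_rows:
  rows:
    - [[23.8,25.6,-0.8,0,0,1.26],[23.8,25.6,-0.8,0,0,1.26],[23.8,25.6,-0.8,0,0,1.26],[23.8,25.6,-0.8,0,0,1.26],[23.8,25.6,-0.8,0,0,1.26],[23.8,25.6,-0.8,0,0,1.26],[23.8,25.6,-0.8,0,0,1.26],[23.8,25.6,-0.8,0,0,1.26],[23.8,25.6,-0.8,0,0,1.26],[23.8,25.6,-0.8,0,0,1.26]]
  grip: 90

```text
clock: 13.4
eef_pos: [396.2, 161.1, 208.3]
tool_rot: [-3.138, 0.001, 2.011]
force: [0.1, 0.1, -0.2]
width: 55.4
gripper_force: 0.0
```

```bash
python3 - <<'E'
from h import *
st(); im=snap('wrist','pics/c1.png'); print(to((396.5,160.9),np.radians(115),210), px(im,(396.5,160.9,48)))
E
```

```text
t 13.4 pos [396.2 161.1 208.3] yaw 115.2 w 55.4 gf 0.0 F [ 0.1  0.1 -0.2] q [-0.91  0.58  0.67  2.22 -0.69  0.56  0.73]
[0.014, 0.0, -0.155, -0.003, 0.001, 0.005] [322.14081491 204.1390971 ]
```

View pics/c1.png

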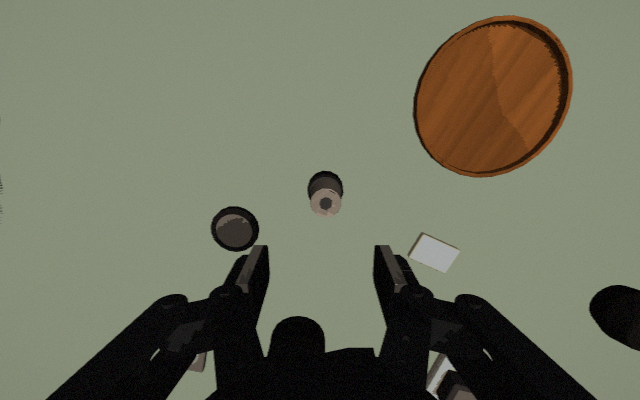

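send_rows:
  rows:
    - [[0,0.2,4,0,0,0],[0,0.2,8,0,0,0],[0,0.2,10.5,0,0,0],[0,0.2,11.6,0,0,0],[0,0.2,11.6,0,0,0],[0,0.2,11.6,0,0,0]]

```text
clock: 14.05
eef_pos: [399.2, 161.0, 93.2]
tool_rot: [-3.141, 0.0, 2.009]
force: [0.1, 0.7, -0.2]
width: 54.9
gripper_force: 0.0
```

send_rows:
  rows:
    - [[0,0,0,0,0,0],[0,0,0,0,0,0],[0,0,0,0,0,0],[0,0,0,0,0,0],[0,0,0,0,0,0],[0,0,0,0,0,0]]
  grip: 255

```text
clock: 14.65
eef_pos: [399.5, 161.9, 94.3]
tool_rot: [3.14, 0.0, 2.01]
force: [-0.0, -0.4, 6.6]
width: 24.5
gripper_force: 58.6
```

send_rows:
  rows:
    - [[0,0,-3,0,0,0],[0,0,-6,0,0,0],[0,0,-8,0,0,0],[0,0,-8,0,0,0]]

```text
clock: 15.05
eef_pos: [400.2, 162.4, 175.5]
tool_rot: [3.137, 0.0, 2.011]
force: [0.7, -0.0, -0.8]
width: 24.4
gripper_force: 59.0
```

```bash
python3 - <<'E'
from h import *
s=st(); im=snap('wrist')
hsv=cv2.cvtColor(im['pixels'],cv2.COLOR_RGB2HSV); m=((hsv[...,0]<18)&(hsv[...,1]>110)).astype(np.uint8); m[:,:390]=0
c=max(cv2.findContours(m,0,1)[0],key=cv2.contourArea); P=np.array([w(im,*q[0],12) for q in c],np.float32)
print('dish',cv2.minEnclosingCircle(P)); print(to((480,320),np.radians(115),170))
E
```

```text
t 15.05 pos [400.2 162.4 175.5] yaw 115.2 w 24.4 gf 59.0 F [ 0.7 -0.  -0.8] q [-0.86  0.64  0.62  2.24 -0.82  0.49  0.85]
dish ((493.24127197265625, 294.73138427734375), 66.90837860107422)
[10.826, 13.994, 0.478, 0.003, -0.0, 0.004]
```

send_rows:
  rows:
    - [[10.8,14.0,0,0,0,0],[10.8,14.0,0,0,0,0],[10.8,14.0,0,0,0,0],[10.8,14.0,0,0,0,0],[10.8,14.0,0,0,0,0],[10.8,14.0,0,0,0,0],[10.8,14.0,3,0,0,0],[10.8,14.0,5,0,0,0],[10.8,14.0,6,0,0,0],[10.8,14.0,6,0,0,0]]

```text
clock: 16.1
eef_pos: [479.0, 317.2, 112.1]
tool_rot: [-3.138, 0.0, 2.008]
force: [-0.1, -0.2, -0.1]
width: 24.5
gripper_force: 59.1
```

send_rows:
  rows:
    - [[0,0,0.8,0,0,0],[0,0,1.2,0,0,0],[0,0,1.2,0,0,0],[0,0,1.2,0,0,0]]

```text
clock: 16.5
eef_pos: [480.1, 319.1, 101.7]
tool_rot: [3.141, -0.0, 2.01]
force: [0.8, 0.1, 0.4]
width: 24.2
gripper_force: 59.1
```

send_rows:
  rows:
    - [[0,0,0.25,0,0,0],[0,0,0.3,0,0,0],[0,0,0.3,0,0,0]]

```text
clock: 16.8
eef_pos: [480.0, 319.0, 98.5]
tool_rot: [3.141, -0.0, 2.01]
force: [-0.4, 0.1, -1.1]
width: 24.1
gripper_force: 59.1
```

send_rows:
  rows:
    - [[0,0,0.05,0,0,0],[0,0,0.05,0,0,0],[0,0,0.05,0,0,0],[0,0,0.05,0,0,0],[0,0,0.05,0,0,0]]
  grip: 130

```text
clock: 17.3
eef_pos: [480.0, 319.0, 97.9]
tool_rot: [3.142, -0.0, 2.01]
force: [0.1, 0.0, 0.3]
width: 41.8
gripper_force: 0.0
```

send_rows:
  rows:
    - [[0,0,-2,0,0,0],[0,0,-5,0,0,0],[0,0,-10,0,0,0],[0,0,-12,0,0,0],[0,0,-12,0,0,0]]

```text
clock: 17.8
eef_pos: [481.7, 319.5, 221.2]
tool_rot: [3.135, -0.001, 2.01]
force: [0.3, -0.2, -0.1]
width: 41.7
gripper_force: 0.0
```

```bash
python3 - <<'E'
from h import *
st(); im=snap('wrist','pics/c2.png'); print(to((397.2,-163.3),np.radians(115),210),px(im,(480,319,52)),px(im,(480,319,4)))
E
```

```text
t 17.8 pos [481.7 319.5 221.2] yaw 115.2 w 41.7 gf 0.0 F [ 0.3 -0.2 -0.1] q [-1.1   0.76  0.77  1.82 -0.7   0.85  0.46]
[-40.143, -28.071, 0.808, 0.003, -0.001, 0.003] [317.92485807 200.43933699] [318.09090745 185.45966901]
```

View pics/c2.png

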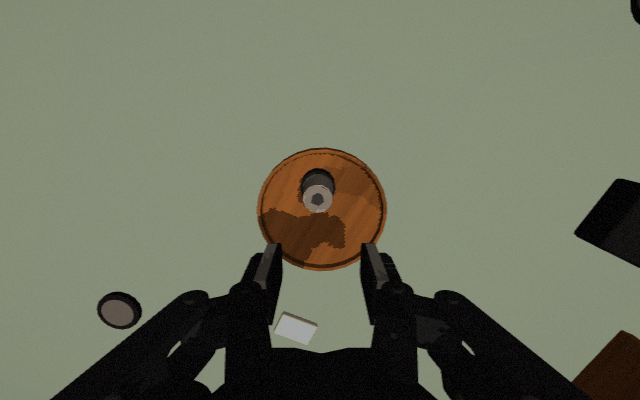

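send_rows:
  rows:
    - [[-40.1,-28.1,0.8,0,0,0],[-40.1,-28.1,0.8,0,0,0],[-40.1,-28.1,0.8,0,0,0],[-40.1,-28.1,0.8,0,0,0],[-40.1,-28.1,0.8,0,0,0],[-40.1,-28.1,0.8,0,0,0],[-40.1,-28.1,0.8,0,0,0],[-40.1,-28.1,0.8,0,0,0],[-40.1,-28.1,0.8,0,0,0],[-40.1,-28.1,0.8,0,0,0]]
  grip: 90

```text
clock: 18.85
eef_pos: [394.5, -165.8, 209.0]
tool_rot: [-3.14, -0.001, 2.008]
force: [0.4, 0.8, -0.6]
width: 55.3
gripper_force: 0.0
```

send_rows:
  rows:
    - [[0,0,0,0,0,0],[0,0,0,0,0,0],[0,0,0,0,0,0]]

```text
clock: 19.15
eef_pos: [395.8, -162.0, 209.1]
tool_rot: [-3.14, -0.002, 2.011]
force: [-0.1, 1.1, 0.5]
width: 55.5
gripper_force: 0.0
```

```bash
cat >> h.py <<'E'
def foottop(im,p0,z=48):
    u,v=np.round(px(im,(*p0,z))).astype(int); R=28
    g=cv2.cvtColor(im['pixels'],cv2.COLOR_RGB2GRAY)[v-R:v+R,u-R:u+R]; g=cv2.resize(g,None,fx=4,fy=4,interpolation=2)
    h=cv2.HoughCircles(cv2.GaussianBlur(g,(0,0),3),cv2.HOUGH_GRADIENT,1,20,param1=60,param2=15,minRadius=44,maxRadius=85)
    print('pred',u,v)
    for c in (h[0][:4] if h is not None else []): q=(u-R+c[0]/4,v-R+c[1]/4); print('circ',np.round(q,1),c[2]/4,np.round(w(im,*q,z),1))
E
python3 - <<'E'
from h import *
st(); im=snap('wrist'); foottop(im,(397.2,-163.3))
for c in blobs(im,22,300,60000):
    x,y,W,H=cv2.boundingRect(c); print(x,y,W,H)
print(to((397.2,-163.3),np.radians(115),94))
E
```

```text
t 19.15 pos [ 395.8 -162.   209.1] yaw 115.2 w 55.5 gf 0.0 F [-0.1  1.1  0.5] q [-0.11  0.57  0.64  2.22 -0.66  0.55  1.47]
pred 322 206
circ [325.4 190.9] 17.725 [ 393.8 -150.4]
circ [327.1 203.9] 14.375 [ 400.  -159.9]
550 291 90 109
45 245 553 155
424 214 50 38
307 172 37 42
548 84 92 175
262 45 69 75
414 0 135 104
[-0.209, 0.048, 11.528, -0.001, -0.002, 0.005]
```

```bash
python3 - <<'E'
from h import *
im=snap('wrist')
for z in (0,7,14): print(w(im,325.4,190.9,z))
for p in ((400,-160),(398,-163),(399,-161)): print(p,px(im,(*p,48)),px(im,(*p,0)), to(p,np.radians(115.2),94))
E
```

```text
[ 400.87277464 -162.67317023]
[ 399.8974361  -160.85430354]
[ 398.92209756 -159.03543684]
(400, -160) [326.62418127 204.05455922] [325.77398937 188.17430735] [-0.02, 0.427, 11.542, -0.001, -0.001, 0.002]
(398, -163) [322.88477466 206.17035444] [322.62329952 189.98925118] [-0.205, 0.118, 11.542, -0.001, -0.001, 0.002]
(399, -161) [325.01269187 204.59809085] [324.41628718 188.64046363] [-0.067, 0.294, 11.542, -0.001, -0.001, 0.002]
```

send_rows:
  rows:
    - [[0,0.3,4,0,0,0],[0,0.3,8,0,0,0],[0,0.3,10.5,0,0,0],[0,0.3,11.5,0,0,0],[0,0.3,11.5,0,0,0],[0,0.3,11.5,0,0,0]]

```text
clock: 19.85
eef_pos: [399.0, -161.4, 95.0]
tool_rot: [-3.141, -0.0, 2.011]
force: [-0.2, -0.2, 0.6]
width: 55.2
gripper_force: 0.0
```

send_rows:
  rows:
    - [[0,0,0,0,0,0],[0,0,0,0,0,0],[0,0,0,0,0,0],[0,0,0,0,0,0],[0,0,0,0,0,0],[0,0,0,0,0,0]]
  grip: 255

```text
clock: 20.45
eef_pos: [399.3, -162.1, 95.8]
tool_rot: [3.14, 0.001, 2.01]
force: [0.5, 1.7, 6.0]
width: 23.7
gripper_force: 58.5
```

send_rows:
  rows:
    - [[0,0,-3,0,0,0],[0,0,-7,0,0,0],[0,0,-11,0,0,0],[0,0,-11,0,0,0]]

```text
clock: 20.85
eef_pos: [400.5, -163.1, 208.8]
tool_rot: [3.136, 0.006, 2.01]
force: [0.5, -0.1, -1.7]
width: 24.0
gripper_force: 59.4
```

```bash
python3 - <<'E'
from h import *
st(); print(to((505,271),np.radians(115.2),205))
E
```

```text
t 20.85 pos [ 400.5 -163.1  208.8] yaw 115.2 w 24.0 gf 59.4 F [ 0.5 -0.1 -1.7] q [-0.15  0.59  0.7   2.21 -0.73  0.57  1.54]
[34.845, 27.922, 0.326, 0.005, 0.006, -0.0]
```

send_rows:
  rows:
    - [[34.8,27.9,0,0,0,0],[34.8,27.9,0,0,0,0],[34.8,27.9,0,0,0,0],[34.8,27.9,0,0,0,0],[34.8,27.9,0,0,0,0],[34.8,27.9,0,0,0,0],[34.8,27.9,0,0,0,0],[34.8,27.9,0,0,0,0],[34.8,27.9,0,0,0,0],[34.8,27.9,0,0,0,0]]

```text
clock: 21.85
eef_pos: [502.9, 280.0, 203.4]
tool_rot: [3.14, -0.004, 2.022]
force: [-0.4, -0.4, -0.8]
width: 23.9
gripper_force: 59.4
```

send_rows:
  rows:
    - [[0,0,0,0,0,0],[0,0,3,0,0,0],[0,0,6,0,0,0],[0,0,8,0,0,0],[0,0,9,0,0,0],[0,0,9,0,0,0],[0,0,9,0,0,0]]

```text
clock: 22.55
eef_pos: [504.0, 270.5, 115.7]
tool_rot: [3.141, 0.0, 2.008]
force: [-0.4, -0.3, -0.0]
width: 24.6
gripper_force: 59.4
```

send_rows:
  rows:
    - [[0,0,0.8,0,0,0],[0,0,1.3,0,0,0],[0,0,1.5,0,0,0],[0,0,1.5,0,0,0],[0,0,1.5,0,0,0]]

```text
clock: 23.05
eef_pos: [503.4, 271.5, 99.9]
tool_rot: [3.141, 0.0, 2.01]
force: [0.2, 0.1, -0.3]
width: 24.1
gripper_force: 59.4
```

send_rows:
  rows:
    - [[0,0,0.05,0,0,0],[0,0,0.05,0,0,0],[0,0,0.05,0,0,0],[0,0,0.05,0,0,0],[0,0,0.05,0,0,0]]
  grip: 130

```text
clock: 23.55
eef_pos: [503.5, 271.4, 99.4]
tool_rot: [3.141, -0.0, 2.01]
force: [0.5, 0.1, -0.7]
width: 41.7
gripper_force: 0.0
```

send_rows:
  rows:
    - [[0,0,-2,0,0,0],[0,0,-5,0,0,0],[0,0,-10,0,0,0],[0,0,-13,0,0,0],[0,0,-13,0,0,0]]

```text
clock: 24.05
eef_pos: [505.8, 271.6, 233.7]
tool_rot: [3.134, 0.0, 2.01]
force: [-0.2, 0.3, 0.4]
width: 41.9
gripper_force: 0.0
```

```bash
python3 - <<'E'
from h import *
st(); im=snap('wrist','pics/c3.png'); foottop(im,(503.4,271.5),52); foottop(im,(480,319),52)
t=snap('top'); 
# lens in top view: bbox centre, top at z=75
for c in blobs(t):
    x,y,W,H=cv2.boundingRect(c)
    if 310<x<350 and 220<y<260: print('lens',x,y,W,H,w(t,x+W/2-.5,y+H/2-.5,0),w(t,x+W/2-.5,y+H/2-.5,75))
for yw in (90,0,50): print(to((447,-16),np.radians(yw),260))
E
```

```text
t 24.05 pos [505.8 271.6 233.7] yaw 115.1 w 41.9 gf 0.0 F [-0.2  0.3  0.4] q [-1.04  0.76  0.85  1.83 -0.73  0.89  0.59]
pred 317 195
circ [317.1 194.1] 14.425 [503.  272.5]
circ [317.4 182.4] 17.35 [498.6 282.4]
circ [322.4 183.4] 11.7 [503.  283.4]
pred 316 135
circ [315.4 132.6] 14.925 [479.  320.5]
circ [316.4 127.4] 16.65 [478.  324.8]
circ [310.9 135.6] 20.2 [476.7 316.7]
lens 323 230 27 27 [446.77730926 -15.81146287] [446.50447362 -15.6994619 ]
[-23.643, -17.332, -3.059, 0.001, -0.001, 0.439]
[-23.643, -17.332, -3.059, -0.0, -0.001, 2.01]
[-23.643, -17.332, -3.059, 0.0, -0.001, 1.138]
```

send_rows:
  rows:
    - [[-23.6,-17.3,0,0,0,0.44],[-23.6,-17.3,0,0,0,0.44],[-23.6,-17.3,0,0,0,0.44],[-23.6,-17.3,0,0,0,0.44],[-23.6,-17.3,0,0,0,0.44],[-23.6,-17.3,0,0,0,0.44],[-23.6,-17.3,0,0,0,0.44],[-23.6,-17.3,0,0,0,0.44],[-23.6,-17.3,0,0,0,0.44],[-23.6,-17.3,0,0,0,0.44]]
  grip: 0

```text
clock: 25.15
eef_pos: [447.2, -14.2, 228.8]
tool_rot: [-3.14, -0.0, 1.573]
force: [-0.2, 0.3, -0.6]
width: 85.7
gripper_force: 0.0
```

```bash
python3 - <<'E'
from h import *
st(); im=snap('wrist','pics/d1.png'); print(px(im,(446.7,-15.8,75)),px(im,(446.7+31,-15.8,75)), to((446.7,-15.8),np.radians(90),101))
E
```

```text
t 25.15 pos [447.2 -14.2 228.8] yaw 90.1 w 85.7 gf 0.0 F [-0.2  0.3 -0.6] q [-0.63  0.64  0.92  2.15 -0.8   0.73  0.83]
[321.06045853 208.34943819] [359.59345367 208.45533448] [-0.151, -0.039, 12.79, -0.001, -0.0, 0.002]
```

View pics/d1.png

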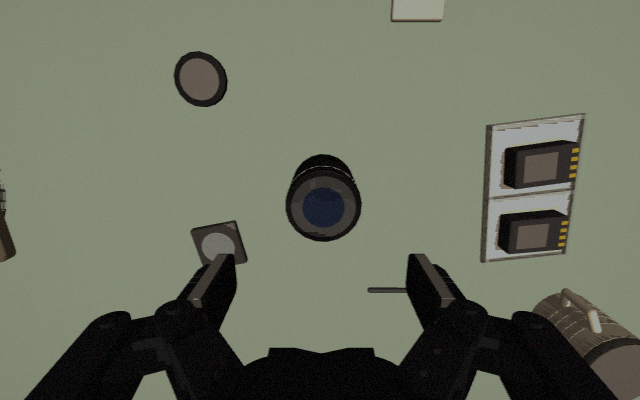

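send_rows:
  rows:
    - [[0.1,0.15,3,0,0,0],[0.1,0.15,5,0,0,0],[0.1,0.15,7,0,0,0],[0.1,0.15,9,0,0,0],[0.1,0.15,11,0,0,0],[0.1,0.15,12,0,0,0],[0.1,0.15,12.8,0,0,0],[0.1,0.15,12.8,0,0,0],[0.1,0.15,12.8,0,0,0]]

```text
clock: 26.1
eef_pos: [448.7, -14.2, 101.4]
tool_rot: [-3.141, -0.0, 1.571]
force: [-0.4, 0.3, 0.6]
width: 85.6
gripper_force: 0.0
```

send_rows:
  rows:
    - [[0,0,0,0,0,0],[0,0,0,0,0,0],[0,0,0,0,0,0],[0,0,0,0,0,0],[0,0,0,0,0,0],[0,0,0,0,0,0]]
  grip: 255

```text
clock: 26.7
eef_pos: [448.8, -14.6, 102.0]
tool_rot: [3.141, -0.0, 1.57]
force: [-0.2, 0.5, 4.6]
width: 61.1
gripper_force: 64.4
```

send_rows:
  rows:
    - [[0,0,-0.5,0,0,0],[0,0,-1.5,0,0,0],[0,0,-3,0,0,0],[0,0,-4.5,0,0,0],[0,0,-6,0,0,0],[0,0,-7,0,0,0],[0,0,-7.5,0,0,0],[0,0,-7.5,0,0,0]]

```text
clock: 27.5
eef_pos: [448.8, -14.5, 176.8]
tool_rot: [3.141, -0.0, 1.57]
force: [0.7, 0.3, -3.6]
width: 60.8
gripper_force: 65.7
```

```bash
python3 - <<'E'
from h import *
st(); t=snap('top')
hsv=cv2.cvtColor(t['pixels'],cv2.COLOR_RGB2HSV)
for c in blobs(t):
    x,y,W,H=cv2.boundingRect(c)
    if 440<x<485 and 195<y<250: print('stand',x,y,W,H,w(t,x+W/2-.5,y+H/2-.5,4),w(t,x+W/2-.5,y+H/2-.5,8))
print(to((494,-323),np.radians(90),175))
E
```

```text
t 27.5 pos [448.8 -14.5 176.8] yaw 90.0 w 60.8 gf 65.7 F [ 0.7  0.3 -3.6] q [-0.49  0.68  0.7   2.19 -0.86  0.57  0.86]
stand 441 206 39 38 [ 494.73802193 -324.80823463] [ 494.55109084 -323.69198393]
[-30.845, 4.561, 0.131, -0.0, -0.0, -0.001]
```

send_rows:
  rows:
    - [[-0.6,0.1,0,0,0,0],[-2,0.3,0,0,0,0],[-4,0.6,0,0,0,0],[-6,0.9,0,0,0,0],[-8,1.2,0,0,0,0],[-10,1.5,0,0,0,0],[-12,1.8,0,0,0,0],[-14,2.1,0,0,0,0],[-16,2.4,0,0,0,0],[-17,2.6,0,0,0,0]]

```text
clock: 28.55
eef_pos: [474.1, -187.4, 176.0]
tool_rot: [-3.141, 0.002, 1.567]
force: [0.2, -0.1, -1.9]
width: 60.8
gripper_force: 65.7
```

send_rows:
  rows:
    - [[-1.5,0.2,0,0,0,0],[-3.5,0.5,0,0,0,0],[-5.5,0.8,0,0,0,0],[-7.5,1.1,0,0,0,0],[-9.5,1.4,0,0,0,0],[-11.5,1.7,0,0,0,0],[-13,1.9,0,0,0,0],[-13.8,2,0,0,0,0],[-13.8,2,0,0,0,0],[-13.8,2,0,0,0,0]]

```text
clock: 29.55
eef_pos: [494.2, -321.8, 176.0]
tool_rot: [-3.141, -0.002, 1.57]
force: [-0.7, 0.5, -3.3]
width: 60.8
gripper_force: 65.7
```

```bash
python3 - <<'E'
from h import *
st(); print(to((494,-323),np.radians(90),108))
E
```

```text
t 29.55 pos [ 494.2 -321.8  176. ] yaw 90.0 w 60.8 gf 65.7 F [-0.7  0.5 -3.3] q [ 0.12  0.82  0.7   1.81 -0.73  0.78  1.2 ]
[-0.136, -0.014, 6.8, -0.001, -0.002, -0.001]
```

send_rows:
  rows:
    - [[-0.1,0,1,0,0,0],[-0.1,0,2.2,0,0,0],[-0.1,0,3.4,0,0,0],[-0.1,0,4.6,0,0,0],[-0.1,0,5.5,0,0,0],[-0.1,0,6.1,0,0,0],[-0.1,0,6.4,0,0,0],[-0.1,0,6.5,0,0,0],[-0.1,0,6.5,0,0,0],[-0.1,0,6.5,0,0,0]]

```text
clock: 30.55
eef_pos: [494.5, -324.0, 111.8]
tool_rot: [3.141, 0.0, 1.57]
force: [-0.1, 0.4, -3.8]
width: 60.8
gripper_force: 65.7
```

send_rows:
  rows:
    - [[0,0,0.1,0,0,0],[0,0,0.2,0,0,0],[0,0,0.3,0,0,0],[0,0,0.4,0,0,0],[0,0,0.45,0,0,0],[0,0,0.5,0,0,0],[0,0,0.52,0,0,0],[0,0,0.54,0,0,0],[0,0,0.54,0,0,0],[0,0,0.54,0,0,0]]

```text
clock: 31.55
eef_pos: [494.3, -323.8, 106.2]
tool_rot: [3.142, -0.0, 1.57]
force: [-0.7, 0.9, 0.4]
width: 61.0
gripper_force: 65.6
```

send_rows:
  rows:
    - [[0,0,0,0,0,0],[0,0,0,0,0,0],[0,0,0,0,0,0],[0,0,0,0,0,0],[0,0,0,0,0,0],[0,0,0,0,0,0]]
  grip: 0

```text
clock: 32.15
eef_pos: [494.3, -323.8, 106.0]
tool_rot: [3.142, 0.0, 1.57]
force: [0.6, 0.0, 0.3]
width: 85.5
gripper_force: 0.0
```

send_rows:
  rows:
    - [[0,0,-1,0,0,0],[0,0,-2.5,0,0,0],[0,0,-5,0,0,0],[0,0,-8,0,0,0],[0,0,-11,0,0,0],[0,0,-14,0,0,0],[0,0,-17,0,0,0],[0,0,-17,0,0,0]]

```text
clock: 32.95
eef_pos: [495.4, -325.8, 281.5]
tool_rot: [3.134, 0.005, 1.569]
force: [0.2, -0.3, 0.7]
width: 85.6
gripper_force: 0.0
```

```bash
python3 - <<'E'
from h import *
st(); a=snap('wrist')['pixels']; b=snap('side')['pixels']; c=snap('top')['pixels']
f=np.zeros((600,800,3),np.uint8); f[:400,:640]=b; f[400:600,:400]=cv2.resize(a[60:310,70:570],(400,200)); f[400:600,400:]=c[100:300,130:530][:, :400]
cv2.imwrite('pics/e1.png',f[:,:,::-1])
E
```

```text
t 32.95 pos [ 495.4 -325.8  281.5] yaw 89.9 w 85.6 gf 0.0 F [ 0.2 -0.3  0.7] q [ 0.05  0.7   0.82  1.73 -0.6   0.97  1.1 ]
```

View pics/e1.png

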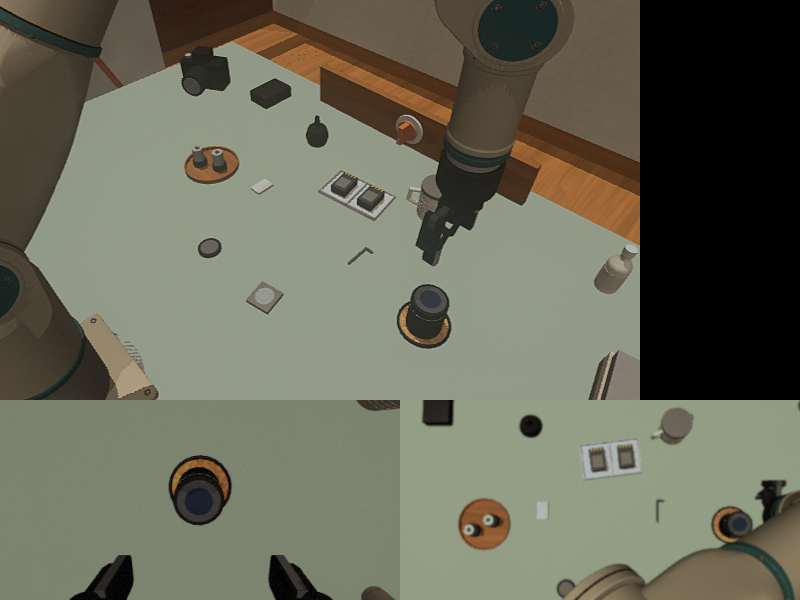

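The final view shows both batteries flat in their bays, both feet upright in the dish, the lens upright inside the stand's rim, and the mug in its place.

```bash
python3 -c "
from cell import ctrl
print(ctrl.finish_job())"
```

```text
the job is handed in; nothing more can be done
None
```

I handed the job in at about 33 s of the 128 s allowed. The final pictures showed both batteries flat in their own bays, both feet upright in the dish, the lens upright inside its stand's rim and the mug standing in its place.

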